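# Level the painting bed with its sprung spirit level

## Task

Level the little painting bed: push the spirit-level carrier along its rail, away from the pivot end, into the next detent (the middle station, not the far one), then turn the winged knob of the levelling foot until the bubble stands between the two lines when the level is pressed down; the level is sprung up and its bubble tells the truth only while its thumb pad is pressed flat. Finish holding: stop with the fingertips still gently pressing the level flat, bubble between the lines and carrier in the middle detent. Leave the things lying round the bed where they are.

Things in the scene. Friction and masses are not known exactly. Their poses are not given: they have to be found in the camera images.
- bed_base: Brown wooden base plate, 130 x 400 x 14 mm, fixed on the table. Origin: centre of its underside; x across, y along it: +y to the pivot end, -y to the levelling-foot end. The pale bed on it, 106 x 380 mm, top 44 mm above the table, hinges at y = +180 mm and stands on the foot screw at y = -155 mm (z steady within 6 mm). Two aluminium rails, 13 mm high, run along its middle.
- carrier (a joint): Travel (m) of the level carrier towards the foot end (base -y): 0 parked at the pivot end, stop at 0.13; starts at 0 to 0.045. Detents (sprung pin between bumps, 5 to 6 N to enter or leave, draws home from 3 mm): middle station 0.085, far station 0.122. Friction else 1 to 2 N. Carrier 166 x 44 mm.
- pointer (a point): Middle of the carrier, 16 mm above the bed; small steel pointers stand out there on both sides over the rails. In a detent they stand on a black line across the rails: middle station at base y = +10 mm, far station at -27 mm.
- push_post (a point): Point on the outer face (facing base +y) of the carrier's upright dark steel push post, at its pivot end; post 36 mm wide across the bed, 12 mm thick, top 21 mm above this point, bed top 31 mm below it. Push here towards base -y with the side of the closed fingers. Axes as the bed.
- level (a joint): Hinge of the spirit level in the carrier (rad): 0 = pressed flat, 0.08 = sprung up (free end 10 mm higher), as it stands by itself. Grey aluminium bar 144 x 26 x 22 mm along the rail, hinged beside the push post; 2 to 3 N on the thumb pad starts it down, about 3 N holds it flat, then it is rigid. The bubble tells the bed's slope only at 0.
- thumb_pad (a point): Centre of the top of the level's black rubber thumb pad, 26 x 28 mm, at the free end of the level towards the foot, 122 mm from its hinge; 37 mm above the bed's top when flat, 10 mm higher when sprung up. Press straight down here with closed fingertips. z is the level's up.
- bubble (a joint): Place (m) of the pale bubble, 18 mm long, in the vial: 0 centred, + towards the foot end, stops +-0.024. It goes to the higher end and settles in 1.2 s. Level sprung up: at the + stop, tells nothing. Pressed flat: starts at -0.022 to -0.008 (foot end low); each rad of the knob clockwise from above moves it +0.0143.
- vial_mid (a point): Top of the glass vial at its middle, 77 mm from the thumb pad towards the pivot. Vial 68 mm long, 17 mm thick; two black lines round it at +-13.5 mm from the middle: the bubble is between them while its middle is within 4.5 mm of 0.
- knob_grip (a point): TCP place to hold the black winged knob from above: on its upright axis, 52 mm above the bed's top. x along the wing, z up. Wing 48 mm long, 12 mm thick, from 23 mm below to 13 mm above this point, on a disc of 42 mm diameter. Clockwise from above raises the foot end. Friction 0.15 N m, stays where left, keeps its height; needs 0.6 to 1.5 rad clockwise, stops at least 0.7 rad beyond.
- eraser: Bystander: eraser, 23 x 45 x 13 mm, lying in front of the bed (robot side). Origin: centre of underside.
- folding_rule: Bystander: folded wooden rule, 18 x 140 x 16 mm, lying behind the bed. Origin: centre of underside.
- blue_tape: Bystander: roll of tape, 80 mm across, 19 mm high, lying behind the bed near the foot. Origin: centre of underside.
- paint_tube_12: Bystander: small paint tube, 30 x 107 x 20 mm, lying beyond the pivot end of the bed. Origin: centre of underside.

How it is judged:
By the outcome, as a careful person would: the job done as asked, in the order asked, and still so for the second after the job is handed in, while the arm keeps its last pose, push and grip.
It also fails if it takes over 66 s, if anything falls off the work surface, if the arm or the gripper's body presses on something with over 40 N, if the wrist force passes 120 N, or if a joint passes its speed limit or range.

## Robot

A 7-joint arm with a two-finger parallel gripper is mounted at the origin on a cart in front of the work surface, level with it; the furniture and walls round the work are solid. World frame = base frame: x ahead of the robot, y to its left, z up, the work surface at z = 0. Lengths are in m, angles in rad, forces in N, time in s.
With the tool pointing down it reaches from about 0.4 to 0.85 m from the base axis. Payload 4.5 kg.
Tool frame: the origin (TCP) lies between the finger pads, 19 mm behind the fingertips; this is the grasp point; z points along the fingers, y is the line along which they close (so a half turn about z gives the same grasp; the last joint's range is limited). The gripper opens to 88 mm and grips with 3 to 60 N. Pads are 18 mm wide; open, the fingers measure 123 mm over their backs; the gripper's body (75 mm by 187 mm) begins 45 mm behind the grasp point.
Start: joints at [1.196, 0.689, -0.195, 1.565, 0.157, 0.902, -0.215], TCP at [0.248, -0.574, 0.257] pointing down, gripper open.
Joint ranges: [-3.01, 3.01], [-0.46, 2.08], [-1.47, 1.51], [0.13, 2.56], [-1, 4.14], [0.04, 2.09], [-2.66, 2.66]. Speed limits (rad/s): [2.57, 2.57, 3.14, 3.14, 3.14, 3.14, 3.14].

## Interface

Orientations are given as a unit quaternion [x, y, z, w].
In Python, from plant import r, optics gives the robot as it stands.
- The arm moves only by the tool servo_tool, never from a script. Its arguments are lists of equal length, an entry for each row: "translation": the shift along the tool's x, y, z in m, a list of three; "turn": the turn, a rotation vector about the tool's x, y, z in rad, a list of three. In form: {"translation": [[dx, dy, dz], ...], "turn": [[rx, ry, rz], ...]}. A call has 1 to 10 rows; each row shifts and turns the commanded pose from where the row before left it, along the tool's axes as they then stand; what a row does not reach is not made up. A row lasts 1/8 s, in which the tool goes at most 62.5 mm and 10.7 degrees, less where a joint would pass 70% of its speed; a pose out of reach is approached as far as the arm can. A call is refused whole if a number of a shift passes 0.0625 or a number of a turn 0.188, either way. A call with a gripper value outside its range is refused whole. "grip" is the opening, from 0 (shut) to 1 (fully open), set as the call begins (left out, the last holds). The fingers move at their own pace and stop on an object; "grip_force" is the grip in N (left out, the last holds). Time passes only in rows, so rows that do not move let the fingers close. It gives the time, the measured TCP pose, the force, the opening and the grip force at its end, in the units of the state.
- r.get_state(): the state, without advancing time (a new reading comes with each control period).
- optics.snapshot(name): name is "scene" or "top"; returns a dict with "img" (384x512x3 uint8, red, green, blue), "z_map" (384x512 float32, m along the optical axis (not along the pixel's ray), 0 where there is no reading), "mtx" (3x3 intrinsics, pixels), "R" (3x3) and "t" (3): a world point X has camera coordinates R X + t. Camera axes: x right, y down, z forward; pixel columns grow to the right and rows downward; lengths in m; the calibration is good to about 2 mm. A picture is of the moment at which its call begins.
- r.finish_job(): hands the job in; it is judged then, once.
The state is a dict: "clock": time; "q": joint angles; "qd": joint speeds; "joint_torque": joint torques, N m; "tool_pos": TCP position; "eef_rot": TCP orientation; "contact_force": force on the tool from outside, world axes, zero at the start; "moment": the same for the moment, N m; "opening": opening from 0.0 (shut) to 1.0 (fully open); "finger_force": force on a finger pad.
Only numpy, scipy, OpenCV 4.12 (cv2) and the standard library are available. Lean on these libraries where they do the work, as an engineer would, in place of code of your own. Each camera call takes 0.05 s, during which the arm holds its last target. There are 200 camera calls.

## Working session

There is one attempt and no reset: what is moved stays moved. The work goes in short steps, Python scripts to look and compute and a tool call to move; the robot and the scene stay as the last step left them, time stands still between calls to the robot, and variables do not carry over. Pictures are saved under pics/ and viewed, at most 10 in all, crops included, and the job is handed in when it is done.

Besides the shell and the picture viewer there is one more tool, called after "Request:" as a command line: name --argument value ..., lists and objects as JSON in quotes. servo_tool: Moves the arm, as the interface text tells. Its arguments: {"type":"object","properties":{"translation":{"type":"array"},"turn":{"type":"array"},"grip":{"type":"number"},"grip_force":{"type":"number"}},"required":["translation","turn"]}

```bash
mkdir -p pics; ls
cat > h.py <<'E'
import numpy as np, cv2
from plant import r, optics
def snap(n):
    s=optics.snapshot(n); return s
def save(s,f,crop=None,k=1):
    im=s["img"][:,:,::-1]
    if crop: a,b,c,d=crop; im=im[b:d,a:c]
    cv2.imwrite(f,cv2.resize(im,None,fx=k,fy=k,interpolation=cv2.INTER_CUBIC))
def P(s,u,v,d=None):
    if d is None:
        w=s["z_map"][int(v)-1:int(v)+2,int(u)-1:int(u)+2]; w=w[w>0]; d=np.median(w)
    c=np.linalg.inv(s["mtx"])@[u,v,1]*d
    return s["R"].T@(c-s["t"])
def Pz(s,u,v,z):
    ray=s["R"].T@np.linalg.inv(s["mtx"])@[u,v,1]; o=-s["R"].T@s["t"]
    return o+ray*(z-o[2])/ray[2]
def px(s,X):
    c=s["mtx"]@(s["R"]@np.array(X)+s["t"]); return c[:2]/c[2]
E
python3 - <<'E'
from h import *
import pickle
for n in("top","scene"):
    s=snap(n); save(s,f"pics/{n}0.png",k=1.5); pickle.dump(s,open(n+"0.pkl","wb"))
    print(n,-s["R"].T@s["t"],s["R"][2])
st=r.get_state(); print({k:np.round(v,3) for k,v in st.items()})
E
```

```text
pics
top [0.40862253 0.11514387 1.20216927] [ 0.11700341 -0.00100936 -0.993131  ]
scene [0.23405369 0.7722486  0.63408716] [ 0.3534332  -0.73262698 -0.58167231]
{'clock': np.float64(0.1), 'q': array([ 1.196,  0.69 , -0.195,  1.566,  0.157,  0.903, -0.215]), 'qd': array([ 0.   , -0.005, -0.   , -0.003,  0.002, -0.001,  0.001]), 'joint_torque': array([-4.0000e-03, -5.2850e+01, -1.2710e+00, -1.5383e+01, -5.3000e-02,
        2.0000e-03,  0.0000e+00]), 'tool_pos': array([ 0.248, -0.573,  0.257]), 'eef_rot': array([ 0.979,  0.203, -0.   , -0.001]), 'contact_force': array([-0.378,  0.095, -0.771]), 'moment': array([-0.038,  0.025, -0.003]), 'finger_force': np.float64(0.0), 'opening': np.float64(1.0)}
```

View pics/top0.png

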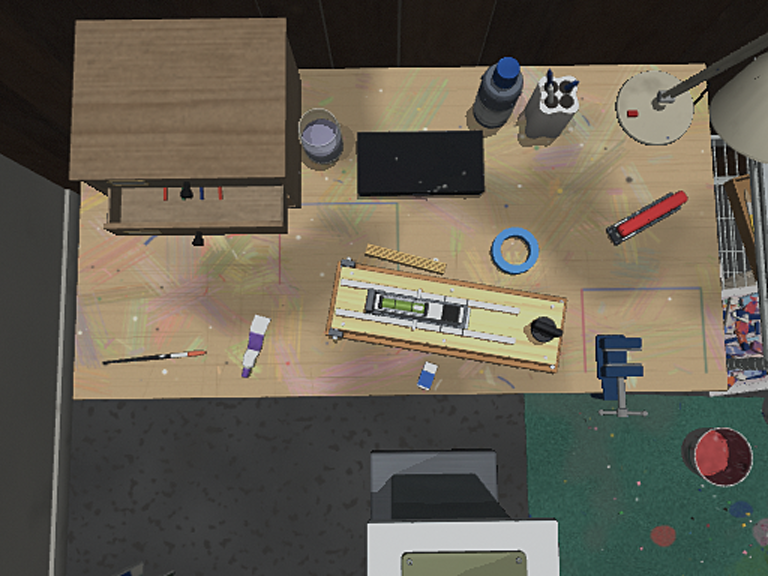

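View pics/scene0.png

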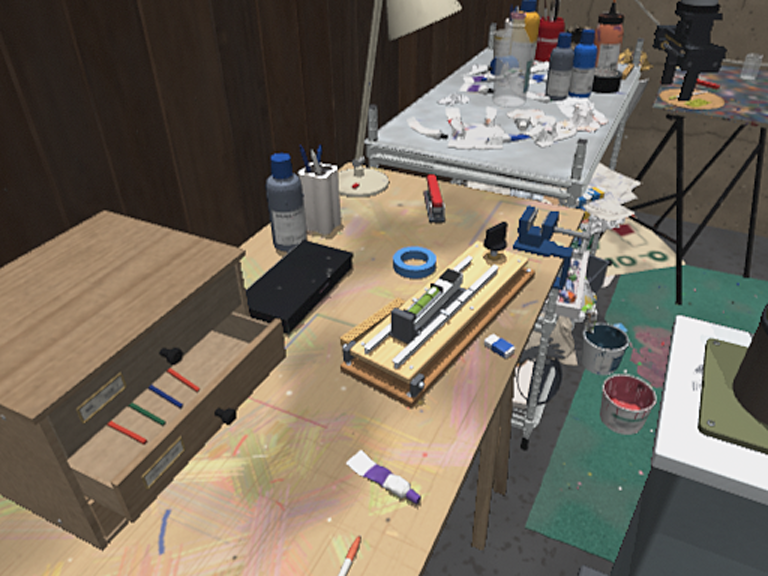

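The top view shows the bed at about (330–565, 262–372) in the 1.5x picture, with the pivot end left (+y), the push post near (372,300), the black pad near (455,315) and the knob near (545,330). I'll enlarge it to read points.

Run:
```python
from h import *
import pickle
s=pickle.load(open("top0.pkl","rb")); save(s,"pics/top1.png",(215,165,385,255),4.7)
s=pickle.load(open("scene0.pkl","rb")); save(s,"pics/scene1.png",(220,140,365,275),4.4)
```

```text
(no output)
```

View pics/top1.png

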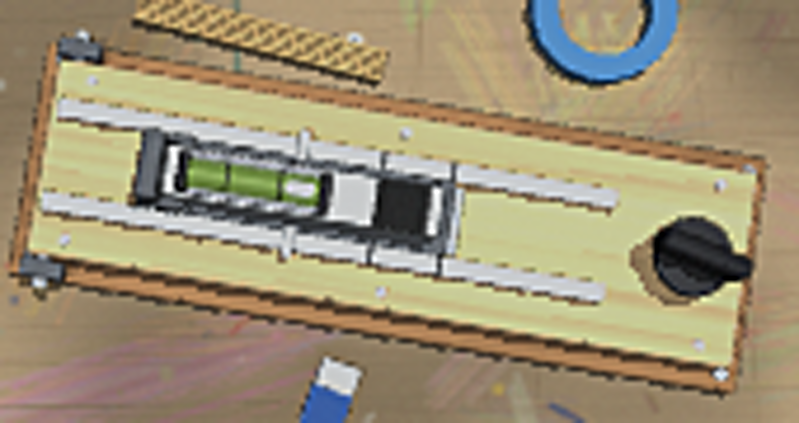

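Run:
```python
from h import *
import pickle
s=pickle.load(open("top0.pkl","rb"))
f=lambda x,y:(215+(x+.5)/4.7-.5,165+(y+.5)/4.7-.5)
Q={}
for n,x,y,z in [("midA",384,163,.057),("midB",371,252,.057),("farA",455,176,.057),("farB",440,263,.057),("ptrA",305,143,.06),("ptrB",289,243,.06),
 ("postA",153,132,.096),("postB",142,200,.096),("pad",403,207,.10),("w1",665,236,.109),("w2",750,270,.109),
 ("cTL",52,42,.014),("cTR",763,157,.014),("cBR",733,393,.014),("cBL",12,276,.014),("eraser",340,380,.013),("rail0A",60,108,.057),("rail0B",43,203,.057),("rail1A",615,200,.057),("rail1B",603,292,.057)]:
    u,v=f(x,y); Q[n]=Pz(s,u,v,z); print(n,Q[n].round(4),"depth pt",P(s,u,v).round(4))
a=(Q["rail0A"]+Q["rail0B"])/2;b=(Q["rail1A"]+Q["rail1B"])/2
d=(a-b)[:2]; print("bed +y dir ang",np.degrees(np.arctan2(d[1],d[0])),np.linalg.norm(d))
# knob depth cloud
def cloud(s,z0,z1,c,rad):
    h,w=s["z_map"].shape; v,u=np.mgrid[:h,:w]; zz=s["z_map"]
    c3=np.linalg.inv(s["mtx"])@np.stack([u.ravel(),v.ravel(),np.ones(u.size)])*zz.ravel()
    X=(s["R"].T@(c3-s["t"][:,None])).T
    m=(zz.ravel()>0)&(X[:,2]>z0)&(X[:,2]<z1)&(np.hypot(X[:,0]-c[0],X[:,1]-c[1])<rad); return X[m]
k=(Q["w1"]+Q["w2"])/2
for S in("top0.pkl","scene0.pkl"):
    X=cloud(pickle.load(open(S,"rb")),.09,.125,k,.05); print(S,len(X),X.mean(0),X.max(0),X.min(0))
    if len(X)>3:
        e,V=np.linalg.eigh(np.cov(X[:,:2].T)); print("wing dir",np.degrees(np.arctan2(V[1,1],V[0,1])),np.sqrt(e))
```

```text
midA [0.5181 0.0255 0.057 ] depth pt [0.5184 0.0253 0.0539]
midB [0.4713 0.0334 0.057 ] depth pt [0.4714 0.0332 0.055 ]
farA [ 0.5107 -0.0117  0.057 ] depth pt [ 0.5108 -0.0118  0.0558]
farB [ 0.4651 -0.0026  0.057 ] depth pt [ 0.4652 -0.0028  0.0548]
ptrA [0.5289 0.067  0.06  ] depth pt [0.529  0.067  0.0587]
ptrB [0.4765 0.0764 0.06  ] depth pt [0.4765 0.0763 0.0598]
postA [0.5318 0.1458 0.096 ] depth pt [0.5322 0.1459 0.0924]
postB [0.4972 0.1518 0.096 ] depth pt [0.5007 0.1532 0.0516]
pad [0.4915 0.0198 0.1   ] depth pt [0.4924 0.0187 0.0881]
w1 [ 0.4744 -0.1102  0.109 ] depth pt [ 0.4752 -0.1128  0.0965]
w2 [ 0.4569 -0.152   0.109 ] depth pt [ 0.4572 -0.1536  0.1025]
cTL [0.5915 0.2031 0.014 ] depth pt [ 5.937e-01  2.042e-01 -3.000e-04]
cTR [ 0.5226 -0.185   0.014 ] depth pt [ 0.5237 -0.188   0.0019]
cBR [ 0.395  -0.1632  0.014 ] depth pt [ 0.3949 -0.165   0.0067]
cBL [0.4634 0.2255 0.014 ] depth pt [ 4.640e-01  2.268e-01 -4.000e-04]
eraser [0.4049 0.0485 0.013 ] depth pt [0.4049 0.0484 0.0113]
rail0A [0.5496 0.1959 0.057 ] depth pt [0.5498 0.196  0.0552]
rail0B [0.4995 0.2051 0.057 ] depth pt [0.5006 0.2062 0.0429]
rail1A [ 0.4969 -0.0954  0.057 ] depth pt [ 0.4972 -0.0962  0.0528]
rail1B [ 0.4488 -0.0874  0.057 ] depth pt [ 0.4489 -0.0882  0.0524]
bed +y dir ang 79.95018694294859 0.2964281063858233
top0.pkl 114 [ 0.46561499 -0.13119456  0.1028138 ] [ 0.47946521 -0.11032595  0.10971556] [ 0.4526338  -0.15343221  0.09110693]
wing dir 66.6260310424429 [0.00368947 0.01376419]
scene0.pkl 108 [ 0.46414525 -0.12665679  0.10040366] [ 0.47827007 -0.10794805  0.10846622] [ 0.45187975 -0.1527447   0.09008394]
wing dir 64.37403096363262 [0.00331829 0.01465059]
```

View pics/scene1.png

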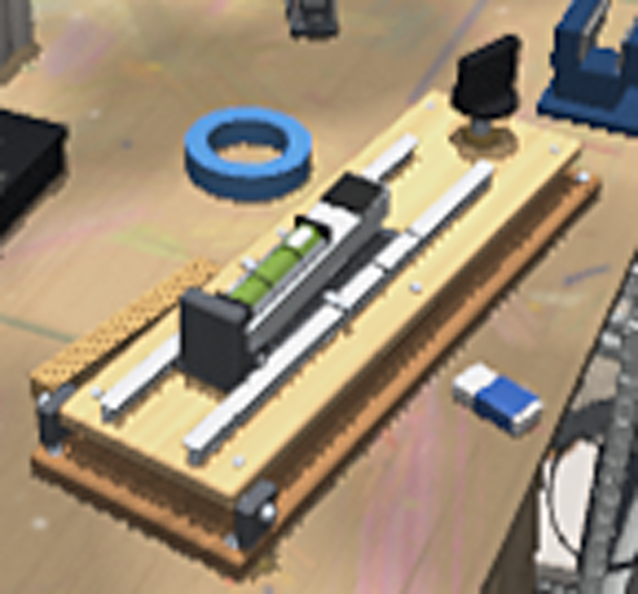

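The scene crop agrees with the top crop. The lines on the rails are at about (383,162)/(370,252) for the middle and (455,175)/(440,262) for the far one, the post's top is at about (148,166), and the wing runs (665,236)–(750,270). The bed centre is near (0.493,0.020) with +y at 80°. The pointer is 43 mm short of the middle line. The knob axis is near (0.466,-0.132).

Request:
servo_tool --translation '[[0, 0, 0], [0, 0, 0], [0, 0, 0], [0, 0, 0], [0, 0, 0], [0, 0, 0], [0.045, 0.024, 0], [0.045, 0.024, 0], [0.045, 0.024, 0], [0.045, 0.024, 0]]' --turn '[[0, 0, -0.165], [0, 0, -0.165], [0, 0, -0.165], [0, 0, -0.165], [0, 0, -0.165], [0, 0, -0.165], [0, 0, 0], [0, 0, 0], [0, 0, 0], [0, 0, 0]]' --grip 0 --grip_force 20

```text
clock: 1.35
tool_pos: [0.3745, -0.4112, 0.2572]
eef_rot: [0.765, 0.644, 0.0, -0.0]
contact_force: [0.9, -0.3, -0.4]
opening: 0.004
finger_force: 0.0
```

Request:
servo_tool --translation '[[0.045, 0.024, 0], [0.045, 0.024, 0], [0.045, 0.024, 0], [0.045, 0.024, 0], [0.054, -0.007, 0], [0.054, -0.007, 0], [0.054, -0.007, 0], [0.054, -0.007, 0], [0.054, -0.007, 0], [0.054, -0.007, 0]]' --turn '[[0, 0, 0], [0, 0, 0], [0, 0, 0], [0, 0, 0], [0, 0, 0], [0, 0, 0], [0, 0, 0], [0, 0, 0], [0, 0, 0], [0, 0, 0]]'

```text
clock: 2.6
tool_pos: [0.513, 0.0763, 0.2572]
eef_rot: [0.765, 0.644, -0.0, 0.0]
contact_force: [1.2, 0.1, 0.6]
opening: 0.004
finger_force: 0.0
```

```bash
cat >> h.py <<'E'
from scipy.spatial.transform import Rotation as Ro
C=np.array([.4931,.0201]);U=np.array([.1736,.9848]);V=np.array([.9848,-.1736])
def base(X): d=np.asarray(X)[:2]-C; return np.array([d@V,d@U])
def tell(target=None,phi=None):
    st=r.get_state(); R=Ro.from_quat(st["eef_rot"]).as_matrix(); p=st["tool_pos"]
    print("t",round(float(st["clock"]),2),"p",p.round(4),"base xy",base(p).round(4),"phi",np.degrees(np.arctan2(R[1,0],R[0,0])).round(2),"zaxis",R[:,2].round(4),"F",st["contact_force"].round(2),"M",st["moment"].round(2),"q7",st["q"].round(2),"op",round(float(st["opening"]),3),round(float(st["finger_force"]),2))
    if target is not None: print("tool delta",(R.T@(np.array(target)-p)).round(4))
    if phi is not None: print("rz",np.radians((np.degrees(np.arctan2(R[1,0],R[0,0]))-phi+180)%360-180).round(4))
def W(bx,by,z): return np.r_[C+bx*V+by*U,z]
E
python3 -c "
from h import *
tell(W(0,.165,.08),80)"
```

```text
t 2.6 p [0.513  0.0763 0.2572] base xy [0.0099 0.0588] phi 80.13 zaxis [-4.e-04 -4.e-04 -1.e+00] F [1.18 0.1  0.62] M [-0.04 -0.08 -0.03] q7 [ 0.02  0.57 -0.41  1.88  0.32  0.76 -0.74] op 0.004 0.0
tool delta [ 0.1063 -0.0096  0.1771]
rz 0.0023
```

Request:
servo_tool --translation '[[0.053, -0.005, 0], [0.053, -0.005, 0], [0, 0, 0.035], [0, 0, 0.035], [0, 0, 0.035], [0, 0, 0.035], [0, 0, 0.025], [0, 0, 0.012], [0, 0, 0]]' --turn '[[0, 0, 0], [0, 0, 0], [0, 0, 0], [0, 0, 0], [0, 0, 0], [0, 0, 0], [0, 0, 0], [0, 0, 0], [0, 0, 0]]'

```text
clock: 3.72
tool_pos: [0.5213, 0.1808, 0.0799]
eef_rot: [0.765, 0.644, -0.001, -0.0]
contact_force: [0.7, 0.5, -0.1]
opening: 0.008
finger_force: 0.0
```

```bash
python3 -c "
from h import *
tell(W(0,.145,.08),80)"
```

```text
t 3.73 p [0.5213 0.1808 0.0799] base xy [-1.000e-04  1.631e-01] phi 80.16 zaxis [-1.1e-03 -7.0e-04 -1.0e+00] F [ 0.71  0.49 -0.07] M [-0.04 -0.06  0.01] q7 [-0.28  0.87 -0.24  1.91  0.47  0.41 -1.04] op 0.008 0.0
tool delta [-0.0181  0.0001 -0.0001]
rz 0.0027
```

Request:
servo_tool --translation '[[-0.008, 0, 0], [-0.006, 0, 0], [-0.006, 0, 0], [-0.006, 0, 0], [-0.006, 0, 0], [-0.006, 0, 0], [-0.005, 0, 0], [-0.004, 0, 0], [0, 0, 0]]' --turn '[[0, 0, 0], [0, 0, 0], [0, 0, 0], [0, 0, 0], [0, 0, 0], [0, 0, 0], [0, 0, 0], [0, 0, 0], [0, 0, 0]]'

```text
clock: 4.85
tool_pos: [0.5131, 0.1337, 0.0802]
eef_rot: [0.765, 0.643, -0.001, 0.0]
contact_force: [-0.3, -0.1, 0.1]
opening: 0.0
finger_force: 0.0
```

```bash
python3 -c "
from h import *
tell(W(0,.102,.08),80)
s=snap('top')
# track bright/dark: report post top points via depth
h,w=s['z_map'].shape; v,u=np.mgrid[:h,:w]; zz=s['z_map']
save(s,'pics/top2.png',(215,165,385,255),4.7)"
```

```text
t 4.85 p [0.5131 0.1337 0.0802] base xy [-0.      0.1153] phi 80.11 zaxis [-0.0011 -0.0013 -1.    ] F [-0.34 -0.1   0.11] M [-0.06 -0.04  0.02] q7 [-0.21  0.86 -0.23  1.97  0.5   0.36 -1.01] op 0.0 0.0
tool delta [-0.0133 -0.      0.0003]
rz 0.0019
```

View pics/top2.png

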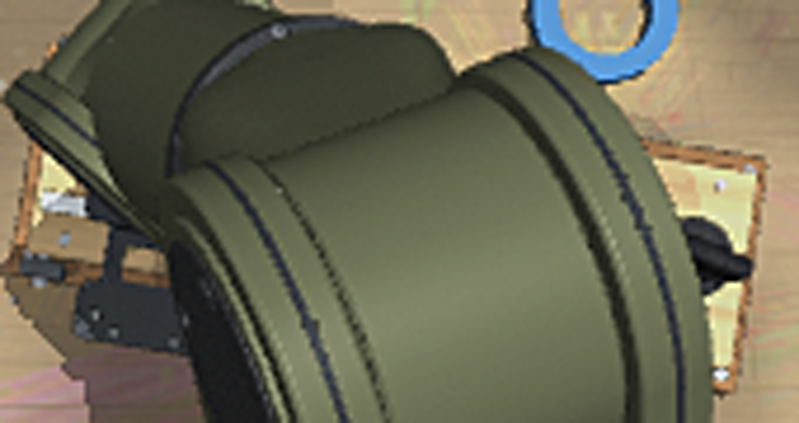

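The top view is blocked by the arm. I'll look through the scene camera.

```bash
python3 -c "
from h import *
s=snap('scene')
print([px(s,W(0.025*k,y,.057)).round(1) for y in (.01,-.027) for k in(1,-1)], px(s,W(0,.106,.096)))
save(s,'pics/scene2.png',(220,120,365,255),4.4)"
```

```text
[array([288. , 192.6]), array([305.9, 199.8]), array([296.1, 185.5]), array([313.7, 192.3])] [274.74712887 202.99023431]
```

View pics/scene2.png

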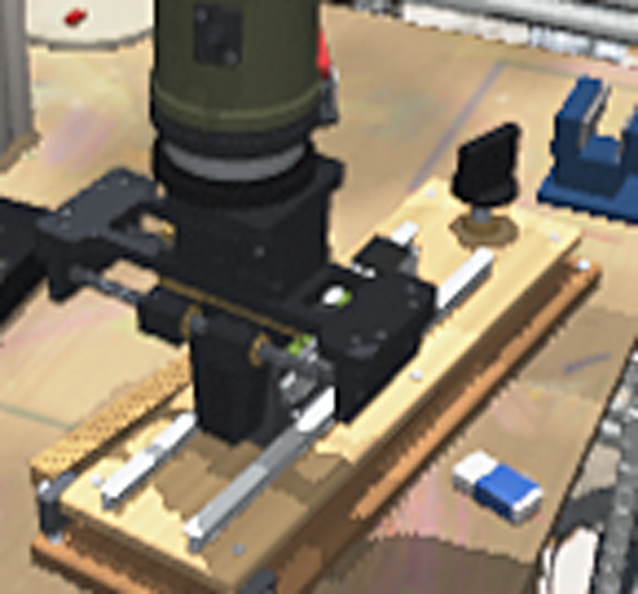

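The picture shows the carrier has moved with the fingers against the post, so I'll continue slowly.

Request:
servo_tool --translation '[[-0.002, 0, 0], [-0.002, 0, 0], [-0.002, 0, 0], [-0.002, 0, 0]]' --turn '[[0, 0, 0], [0, 0, 0], [0, 0, 0], [0, 0, 0]]'

```text
clock: 5.45
tool_pos: [0.5128, 0.1321, 0.0805]
eef_rot: [0.764, 0.645, 0.004, -0.002]
contact_force: [-0.2, 12.1, -5.2]
opening: 0.006
finger_force: 6.0
```

Request:
servo_tool --translation '[[-0.001, 0, 0], [-0.001, 0, 0]]' --turn '[[0, 0, 0], [0, 0, 0]]'

```text
clock: 5.7
tool_pos: [0.5128, 0.132, 0.0805]
eef_rot: [0.764, 0.646, 0.005, -0.003]
contact_force: [0.7, 14.0, -4.8]
opening: 0.005
finger_force: 7.0
```

Request:
servo_tool --translation '[[-0.001, 0, 0], [-0.001, 0, 0]]' --turn '[[0, 0, 0], [0, 0, 0]]'

```text
clock: 5.95
tool_pos: [0.5128, 0.1318, 0.0806]
eef_rot: [0.763, 0.646, 0.006, -0.004]
contact_force: [-0.3, 17.1, -7.0]
opening: 0.007
finger_force: 8.5
```

```bash
python3 -c "
from h import *
tell(W(0,.102,.08),80)"
```

```text
t 5.95 p [0.5128 0.1318 0.0806] base xy [-0.      0.1135] phi 80.5 zaxis [ 0.0048  0.0141 -0.9999] F [-0.33 17.14 -6.99] M [ 3.3  -0.12 -0.32] q7 [-0.19  0.86 -0.24  1.99  0.51  0.34 -1.  ] op 0.007 8.46
tool delta [-0.0115 -0.0001  0.0004]
rz 0.0087
```

Request:
servo_tool --translation '[[0.015, 0, 0], [0.02, 0, 0], [0.03, 0, -0.03], [0.03, 0, -0.06], [0, 0, -0.06]]' --turn '[[0, 0, 0], [0, 0, 0], [0, 0, 0], [0, 0, 0], [0, 0, 0]]'

```text
clock: 6.58
tool_pos: [0.527, 0.2175, 0.2279]
eef_rot: [0.764, 0.645, 0.0, -0.001]
contact_force: [0.8, -0.8, -0.4]
opening: 0.008
finger_force: 0.0
```

```bash
cat >> h.py <<'E'
def cloudb(s,stride=1):
    h,w=s["z_map"].shape; v,u=np.mgrid[:h,:w]; zz=s["z_map"].ravel(); ok=zz>0
    c3=np.linalg.inv(s["mtx"])@np.stack([u.ravel(),v.ravel(),np.ones(u.size)])*zz
    X=(s["R"].T@(c3-s["t"][:,None])).T
    d=X[:,:2]-C
    return np.c_[d@V,d@U,X[:,2]][ok], s["img"].reshape(-1,3)[ok].astype(int)
def report(s):
    B,c=cloudb(s)
    m=(abs(B[:,0])<.016)&(B[:,1]>-.1)&(B[:,1]<.16)&(B[:,2]>.062)&(B[:,2]<.12)
    b=B[m];cc=c[m]
    print("n",len(b),"face y pct",np.percentile(b[:,1],[99.5,98,95,90]).round(4),"foot end",np.percentile(b[:,1],[.5,1,2]).round(4))
    g=(cc[:,1]>cc[:,2]+40)&(cc[:,1]>cc[:,0]+10); print("green",g.sum(),b[g].mean(0).round(4),np.percentile(b[g][:,1],[1,99]).round(4))
    k=cc.sum(1)<120; h,e=np.histogram(b[k][:,1],np.arange(-.1,.165,.01)); print("dark",dict(zip(e.round(2).tolist(),h.tolist())))
E
python3 -c "
from h import *
import pickle
report(pickle.load(open('scene0.pkl','rb')))
tell()
s=snap('scene');pickle.dump(s,open('s3.pkl','wb'));report(s)
s=snap('top');pickle.dump(s,open('t3.pkl','wb'));report(s)"
```

```text
n 799 face y pct [0.1386 0.1381 0.1375 0.1369] foot end [-0.0184 -0.0173 -0.0125]
green 107 [-0.0019  0.0801  0.0869] [0.043  0.1086]
dark {-0.1: 0, -0.09: 0, -0.08: 0, -0.07: 0, -0.06: 0, -0.05: 0, -0.04: 0, -0.03: 0, -0.02: 2, -0.01: 6, -0.0: 3, 0.01: 9, 0.02: 0, 0.03: 4, 0.04: 9, 0.05: 0, 0.06: 0, 0.07: 0, 0.08: 0, 0.09: 0, 0.1: 0, 0.11: 1, 0.12: 0, 0.13: 12, 0.14: 0, 0.15: 0}
t 6.58 p [0.527  0.2175 0.2279] base xy [-0.0009  0.2003] phi 80.35 zaxis [-5.0e-04  1.5e-03 -1.0e+00] F [ 0.77 -0.8  -0.44] M [-0.05 -0.14  0.04] q7 [-0.24  0.67 -0.38  1.76  0.34  0.77 -0.97] op 0.008 0.0
n 744 face y pct [0.107  0.1066 0.106  0.1053] foot end [-0.0492 -0.0477 -0.0436]
green 104 [-0.0017  0.0478  0.0866] [0.0098 0.078 ]
dark {-0.1: 0, -0.09: 0, -0.08: 0, -0.07: 0, -0.06: 0, -0.05: 6, -0.04: 4, -0.03: 5, -0.02: 6, -0.01: 0, -0.0: 5, 0.01: 5, 0.02: 0, 0.03: 0, 0.04: 0, 0.05: 0, 0.06: 0, 0.07: 0, 0.08: 0, 0.09: 0, 0.1: 2, 0.11: 0, 0.12: 0, 0.13: 0, 0.14: 0, 0.15: 0}
n 290 face y pct [0.0168 0.0128 0.0086 0.0033] foot end [-0.0521 -0.0521 -0.0509]
green 3 [0.0054 0.0131 0.0866] [0.0121 0.0148]
dark {-0.1: 0, -0.09: 0, -0.08: 0, -0.07: 0, -0.06: 0, -0.05: 19, -0.04: 30, -0.03: 38, -0.02: 5, -0.01: 0, -0.0: 4, 0.01: 1, 0.02: 0, 0.03: 0, 0.04: 0, 0.05: 0, 0.06: 0, 0.07: 0, 0.08: 0, 0.09: 0, 0.1: 0, 0.11: 0, 0.12: 0, 0.13: 0, 0.14: 0, 0.15: 0}
```

```bash
python3 -c "
from h import *
import pickle
s=pickle.load(open('s3.pkl','rb'))
f=lambda X:((px(s,X)-[230,140])*6).round()
print('mid line',f(W(-.0245,.01,.057)),f(W(.0245,.01,.057)),'face',f(W(0,.105,.096)))
save(s,'pics/scene3.png',(230,140,350,240),6)"
```

```text
mid line [454. 358.] [349. 316.] face [270. 377.]
```

View pics/scene3.png

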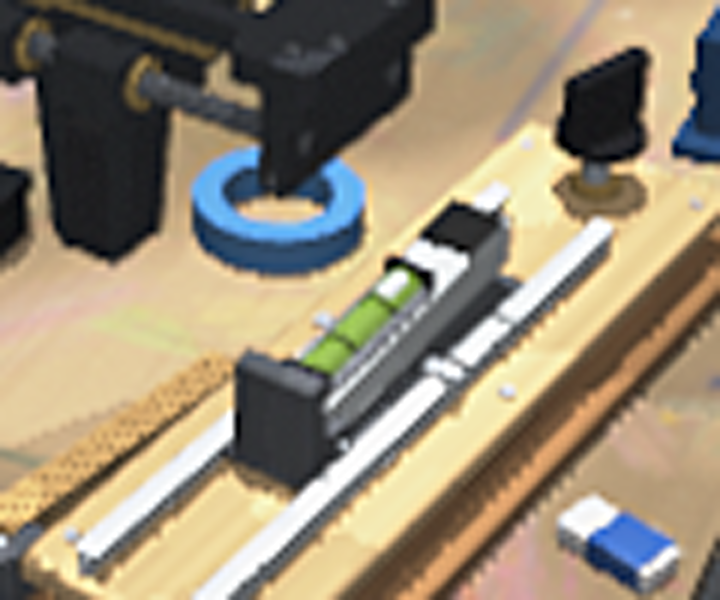

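The crop shows the pointers at about (440,368)/(325,322), still short of the middle line at about (454,358), and the far line at about (503,318). The post face has moved 32 mm of the 43 mm needed. It stalled while my fingers were tilting back and pressing high on the post. I'll push again lower, with the tips leading slightly.

Request:
servo_tool --translation '[[-0.045, 0.001, 0.03], [0, 0, 0.05], [0, 0, 0.045], [0, 0, 0.025], [0, 0, 0.003], [-0.02, 0, 0], [-0.012, 0, 0], [-0.006, 0, 0], [0, 0, 0]]' --turn '[[0, 0, 0.005], [0, 0, 0], [0, 0, 0], [0, 0, 0], [0, -0.03, 0], [0, 0, 0], [0, 0, 0], [0, 0, 0], [0, 0, 0]]'

```text
clock: 7.8
tool_pos: [0.5147, 0.1329, 0.0753]
eef_rot: [0.767, 0.642, -0.01, 0.009]
contact_force: [0.7, 2.0, 1.5]
opening: 0.004
finger_force: 1.1
```

```bash
python3 -c "
from h import *
tell(W(0,.102,.075),80)"
```

```text
t 7.8 p [0.5147 0.1329 0.0753] base xy [0.0017 0.1148] phi 79.84 zaxis [-0.0033 -0.0275 -0.9996] F [0.7  1.96 1.46] M [ 0.38 -0.14 -0.05] q7 [-0.23  0.87 -0.21  1.96  0.52  0.38 -1.03] op 0.004 1.06
tool delta [-0.0128 -0.0017  0.0007]
rz -0.0028
```

Request:
servo_tool --translation '[[-0.001, 0, 0], [-0.001, 0, 0], [-0.001, 0, 0]]' --turn '[[0, 0, 0], [0, 0, 0], [0, 0, 0]]'

```text
clock: 8.18
tool_pos: [0.5146, 0.1325, 0.0752]
eef_rot: [0.766, 0.643, -0.009, 0.009]
contact_force: [0.8, 6.8, 4.7]
opening: 0.002
finger_force: 3.8
```

Request:
servo_tool --translation '[[-0.001, 0, 0], [-0.001, 0, 0], [-0.001, 0, 0]]' --turn '[[0, 0, 0], [0, 0, 0], [0, 0, 0]]'

```text
clock: 8.55
tool_pos: [0.5145, 0.1321, 0.0754]
eef_rot: [0.766, 0.643, -0.007, 0.008]
contact_force: [0.3, 11.9, 2.9]
opening: 0.006
finger_force: 5.7
```

```bash
python3 -c "
from h import *
tell(W(0,.102,.075),80)"
```

```text
t 8.55 p [0.5145 0.1321 0.0754] base xy [0.0017 0.114 ] phi 80.07 zaxis [-4.000e-04 -2.070e-02 -9.998e-01] F [ 0.26 11.93  2.93] M [ 2.47 -0.15 -0.06] q7 [-0.22  0.87 -0.21  1.97  0.52  0.37 -1.02] op 0.006 5.74
tool delta [-0.012  -0.0017  0.0006]
rz 0.0013
```

Request:
servo_tool --translation '[[0, 0, 0], [0, 0, 0], [0, 0, 0], [0, 0, 0], [0, 0, 0], [0, 0, 0]]' --turn '[[0, 0, 0], [0, 0, 0], [0, 0, 0], [0, 0, 0], [0, 0, 0], [0, 0, 0]]'

```text
clock: 9.3
tool_pos: [0.5145, 0.1321, 0.0753]
eef_rot: [0.766, 0.643, -0.007, 0.008]
contact_force: [1.0, 9.5, 2.4]
opening: 0.007
finger_force: 5.3
```

```bash
python3 -c "
from h import *
import pickle
tell()
s=snap('scene');pickle.dump(s,open('s4.pkl','wb'))
B,c=cloudb(s)
# what lies around the fingers/gripper: lowest points of things above z .06 by region
m=(B[:,2]>.1)&(abs(B[:,1]-.1)<.25)&(abs(B[:,0])<.3)
b=B[m]; 
for y in np.arange(-.1,.3,.02):
    k=abs(b[:,1]-y)<.01
    if k.sum(): print(round(y,2),k.sum(),'x',b[k][:,0].min().round(3),b[k][:,0].max().round(3),'zmin',b[k][:,2].min().round(3))
f=lambda X:((px(s,X)-[230,120])*6).round()
print(f(W(-.0245,.01,.057)),f(W(0,.105,.096)))
save(s,'pics/scene4.png',(230,130,350,230),6)"
```

```text
t 9.3 p [0.5145 0.1321 0.0753] base xy [0.0017 0.114 ] phi 80.08 zaxis [-5.000e-04 -2.090e-02 -9.998e-01] F [0.95 9.52 2.4 ] M [ 2.2  -0.17 -0.04] q7 [-0.22  0.87 -0.21  1.97  0.52  0.37 -1.02] op 0.007 5.3
-0.04 31 x -0.299 -0.244 zmin 0.451
-0.02 223 x -0.3 -0.235 zmin 0.456
0.0 788 x -0.3 -0.239 zmin 0.468
0.06 3 x -0.064 -0.06 zmin 0.494
0.08 171 x -0.092 0.09 zmin 0.123
0.1 1112 x -0.093 0.094 zmin 0.118
0.12 2633 x -0.093 0.094 zmin 0.1
0.14 4501 x -0.093 0.095 zmin 0.118
0.16 2571 x -0.092 0.092 zmin 0.122
0.18 333 x -0.024 -0.001 zmin 0.355
0.28 308 x 0.084 0.218 zmin 0.1
[454. 478.] [270. 497.]
```

View pics/scene4.png

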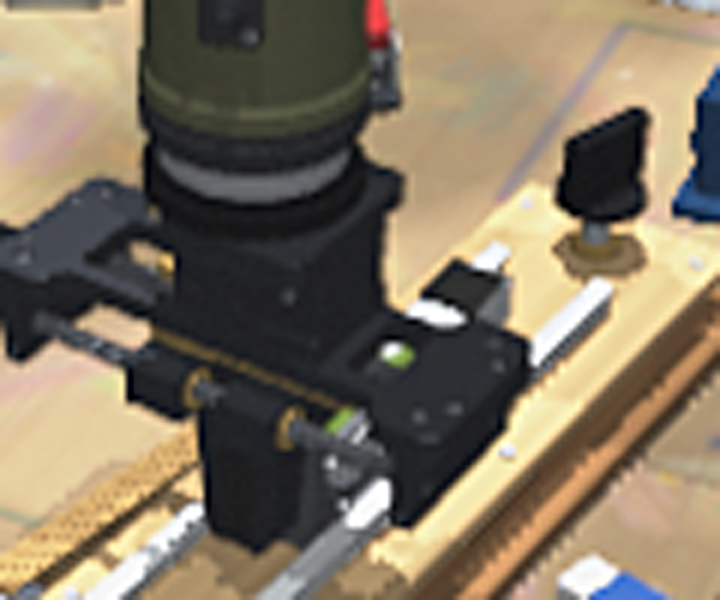

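The gripper clears everything and the post is solidly held about 11 mm short, which fits the front of the detent bump. I'll raise the push, keeping the commanded stop no further than the station so it can't overshoot.

Request:
servo_tool --translation '[[-0.002, 0, 0], [-0.002, 0, 0]]' --turn '[[0, 0, 0], [0, 0, 0]]'

```text
clock: 9.6
tool_pos: [0.5144, 0.1317, 0.0755]
eef_rot: [0.765, 0.644, -0.004, 0.006]
contact_force: [0.5, 18.3, -0.4]
opening: 0.007
finger_force: 8.9
```

Request:
servo_tool --translation '[[-0.002, 0, 0], [0, 0, 0]]' --turn '[[0, 0, 0], [0, 0, 0]]'

```text
clock: 9.85
tool_pos: [0.5144, 0.1315, 0.0755]
eef_rot: [0.764, 0.645, -0.003, 0.006]
contact_force: [1.1, 18.3, -1.2]
opening: 0.006
finger_force: 9.4
```

```bash
python3 -c "
from h import *
tell(W(0,.102,.075),80)"
```

```text
t 9.85 p [0.5144 0.1315 0.0755] base xy [0.0016 0.1134] phi 80.28 zaxis [ 0.0027 -0.0125 -0.9999] F [ 1.14 18.34 -1.24] M [ 3.99 -0.25 -0.13] q7 [-0.22  0.87 -0.21  1.97  0.52  0.36 -1.02] op 0.006 9.37
tool delta [-0.0114 -0.0017  0.0007]
rz 0.0048
```

Request:
servo_tool --translation '[[0.015, -0.001, 0], [0.025, 0, 0], [0, 0, 0]]' --turn '[[0, 0, 0], [0, 0, 0], [0, 0, 0]]'

```text
clock: 10.22
tool_pos: [0.5181, 0.1624, 0.0735]
eef_rot: [0.766, 0.643, -0.011, 0.009]
contact_force: [0.2, 0.2, 0.2]
opening: 0.004
finger_force: 0.0
```

```bash
python3 -c "
from h import *
import pickle
tell(W(0,.102,.075),80)
s=snap('scene');pickle.dump(s,open('s5.pkl','wb'))
for S in('scene0.pkl','s3.pkl','s5.pkl'):
    s=pickle.load(open(S,'rb'));B,c=cloudb(s)
    # thumb pad + level top profile at end, dark pad pixels
    m=(abs(B[:,0])<.015)&(B[:,2]>.08)&(B[:,2]<.108)&(B[:,1]<.06)&(B[:,1]>-.12)&(c.sum(1)<150)
    b=B[m]; print(S,len(b),np.percentile(b[:,1],[2,10,50,90]).round(4),b[:,2].max().round(4))
    m=(abs(abs(B[:,0])-.0255)<.003)&(B[:,2]>.0575+.001)&(B[:,2]<.068)&(abs(B[:,1]-.03)<.05); b=B[m]; print(' above rail',len(b),b[:,1].round(3)[:20])
"
```

```text
t 10.22 p [0.5181 0.1624 0.0735] base xy [-0.      0.1445] phi 80.02 zaxis [-0.0048 -0.0287 -0.9996] F [0.24 0.19 0.19] M [-0.03 -0.03  0.05] q7 [-0.28  0.88 -0.21  1.93  0.5   0.41 -1.05] op 0.004 0.0
tool delta [-0.0425  0.     -0.0003]
rz 0.0003
scene0.pkl 71 [-0.0104 -0.0082  0.0063  0.0423] 0.0939
 above rail 6 [0.059 0.055 0.057 0.056 0.053 0.058]
s3.pkl 71 [-0.0432 -0.0401 -0.0274  0.0089] 0.0943
 above rail 7 [0.019 0.026 0.025 0.022 0.02  0.024 0.025]
s5.pkl 65 [-0.0418 -0.0408 -0.027   0.0098] 0.0944
 above rail 0 []
```

The carrier hasn't moved since the first push. I'll use a brisk, position-limited push, so momentum carries it over the bump while the command ends at the station.

Request:
servo_tool --translation '[[-0.006, 0, -0.004], [-0.013, 0, 0], [-0.013, 0, 0], [-0.011, 0, 0], [0, 0, 0], [0, 0, 0]]' --turn '[[0, 0, 0], [0, 0, 0], [0, 0, 0], [0, 0, 0], [0, 0, 0], [0, 0, 0]]'

```text
clock: 11.02
tool_pos: [0.5129, 0.1311, 0.0791]
eef_rot: [0.764, 0.645, -0.001, 0.004]
contact_force: [1.6, 23.4, -10.6]
opening: 0.001
finger_force: 11.6
```

```bash
python3 -c "
from h import *
tell(W(0,.102,.075),80)"
```

```text
t 11.03 p [0.5129 0.1311 0.0791] base xy [0.0002 0.1127] phi 80.34 zaxis [ 0.0034 -0.007  -1.    ] F [  1.57  23.41 -10.59] M [ 5.02 -0.4  -0.19] q7 [-0.21  0.86 -0.22  1.98  0.52  0.36 -1.02] op 0.001 11.57
tool delta [-0.0107 -0.0003  0.0041]
rz 0.006
```

Request:
servo_tool --translation '[[0.02, 0, 0], [0.01, 0, -0.04], [0, 0, -0.04]]' --turn '[[0, 0.02, 0], [0, 0.01, 0], [0, 0, 0]]'

```text
clock: 11.4
tool_pos: [0.5152, 0.1465, 0.1587]
eef_rot: [0.767, 0.641, -0.001, 0.0]
contact_force: [-0.1, -0.1, 0.4]
opening: 0.007
finger_force: 0.0
```

```bash
python3 -c "
from h import *
import pickle
tell(W(0,-.085,.075),80)
s=snap('scene');pickle.dump(s,open('s6.pkl','wb'));t=snap('top');pickle.dump(t,open('t6.pkl','wb'))
for n,q in(('scene',s),('t3',pickle.load(open('t3.pkl','rb'))),('top0',pickle.load(open('top0.pkl','rb')))):
    B,c=cloudb(q); o=.033 if n=='top0' else 0
    print(n)
    for y in np.arange(-.076,-.02,.004):
        k=(abs(B[:,1]-o-y)<.002)&(abs(B[:,0])<.018)&(B[:,2]<.12)
        if k.sum(): print(round(y,3),k.sum(),'z',np.percentile(B[k][:,2],[5,50,95]).round(3),c[k].mean(0).round())
"
```

```text
t 11.4 p [0.5152 0.1465 0.1587] base xy [-0.0002  0.1284] phi 79.81 zaxis [-0.0019 -0.0017 -1.    ] F [-0.07 -0.06  0.41] M [-0.05 -0.08 -0.  ] q7 [-0.16  0.74 -0.34  1.92  0.43  0.56 -0.96] op 0.007 0.0
tool delta [-0.2132  0.001   0.0841]
rz -0.0034
scene
-0.076 12 z [-0.909 -0.9    0.042] [140. 129. 114.]
-0.072 5 z [-0.906 -0.903 -0.146] [113. 107.  97.]
-0.068 1 z [-0.903 -0.903 -0.903] [83. 83. 83.]
-0.064 2 z [-0.905 -0.902 -0.899] [84. 83. 84.]
-0.06 2 z [0.051 0.051 0.052] [156. 160. 168.]
-0.056 7 z [0.05  0.051 0.053] [111. 114. 120.]
-0.052 5 z [0.051 0.052 0.083] [130. 117. 102.]
-0.048 10 z [0.05  0.061 0.086] [120. 116. 113.]
-0.044 13 z [0.052 0.07  0.089] [105. 105. 107.]
-0.04 13 z [0.051 0.069 0.091] [87. 88. 89.]
-0.036 15 z [0.053 0.081 0.091] [80. 82. 84.]
-0.032 16 z [0.052 0.071 0.089] [76. 78. 80.]
-0.028 13 z [0.053 0.082 0.089] [72. 74. 75.]
-0.024 16 z [0.053 0.077 0.088] [87. 89. 91.]
t3
-0.076 25 z [0.038 0.04  0.043] [215. 199. 144.]
-0.072 21 z [0.037 0.04  0.042] [215. 200. 144.]
-0.068 24 z [0.038 0.041 0.045] [216. 199. 143.]
-0.064 20 z [0.037 0.04
[... 466 characters left out ...]
51 0.087 0.089] [41. 42. 43.]
top0
-0.076 22 z [0.037 0.04  0.045] [201. 203. 149.]
-0.072 24 z [0.038 0.041 0.044] [204. 206. 148.]
-0.068 20 z [0.04  0.043 0.047] [169. 173. 161.]
-0.064 21 z [0.039 0.044 0.052] [156. 162. 166.]
-0.06 21 z [0.049 0.052 0.055] [ 90.  95. 101.]
-0.056 15 z [0.049 0.052 0.082] [ 91.  96. 102.]
-0.052 21 z [0.051 0.084 0.087] [172. 174. 176.]
-0.048 22 z [0.05  0.086 0.09 ] [115. 117. 118.]
-0.044 24 z [0.05  0.088 0.092] [45. 47. 48.]
-0.04 26 z [0.05  0.088 0.091] [47. 49. 50.]
-0.036 24 z [0.053 0.089 0.091] [42. 43. 44.]
-0.032 23 z [0.053 0.086 0.09 ] [47. 48. 50.]
-0.028 27 z [0.049 0.087 0.091] [52. 54. 56.]
-0.024 23 z [0.051 0.086 0.091] [39. 39. 40.]
```

```bash
python3 -c "
from h import *
import pickle
L=[]
for n,c in(('top0',(290,190,340,226)),('t3',(290,190,340,226)),('scene0',(265,175,315,211)),('s6',(275,160,325,196))):
    s=pickle.load(open(n+'.pkl','rb')); L.append(cv2.resize(s['img'][c[1]:c[3],c[0]:c[2],::-1],(400,288),interpolation=cv2.INTER_CUBIC))
cv2.imwrite('pics/cmp.png',np.vstack([np.hstack(L[:2]),np.hstack(L[2:])]))"
```

```text
(no output)
```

View pics/cmp.png

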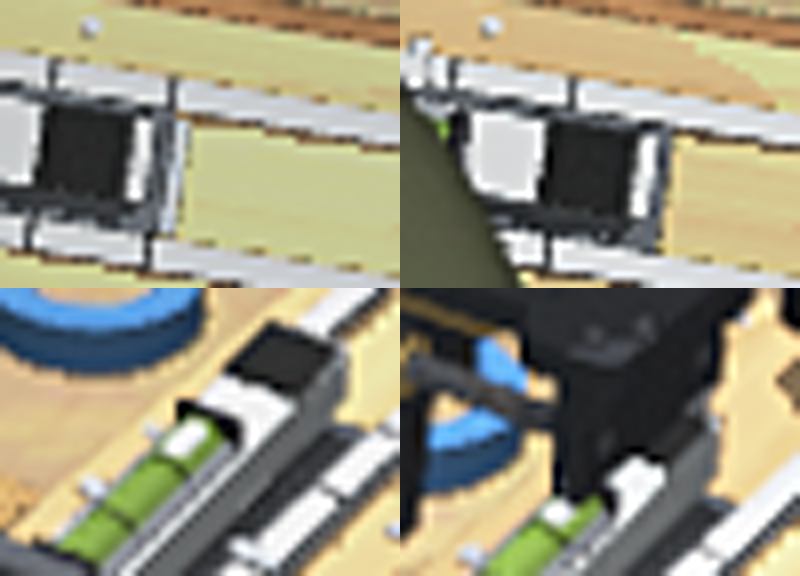

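Panel 2 shows the pointer at (420,50), about 10 mm short of the middle line at (452,75). Panel 1 shows a fixed silver bar at (175,175), evidently a detent bump, about 6 mm off its station. So the carrier's pin sits on the middle bump's near flank. I'll nudge the carrier back from the foot end to free it, then approach slowly.

Request:
servo_tool --translation '[[-0.053, 0, 0], [-0.053, 0, 0], [-0.053, 0, 0], [-0.054, 0.001, 0], [0, 0, 0.03], [0, 0, 0.03], [0, 0, 0.02], [0, 0, 0.012], [0, 0, 0], [0.009, 0, 0]]' --turn '[[0, 0, 0], [0, 0, 0], [0, 0, 0], [0, 0, 0], [0, 0, 0], [0, 0, 0], [0, 0, 0], [0, 0, 0], [0, 0, 0], [0, 0, 0]]'

```text
clock: 12.75
tool_pos: [0.4808, -0.0538, 0.0667]
eef_rot: [0.767, 0.641, -0.0, 0.0]
contact_force: [0.3, -0.1, -0.5]
opening: 0.002
finger_force: 0.0
```

Request:
servo_tool --translation '[[0.003, 0, 0], [0.003, 0, 0], [0.003, 0, 0], [0, 0, 0]]' --turn '[[0, 0, 0], [0, 0, 0], [0, 0, 0], [0, 0, 0]]'

```text
clock: 13.25
tool_pos: [0.4826, -0.0438, 0.0663]
eef_rot: [0.767, 0.642, 0.0, 0.0]
contact_force: [-0.5, 0.3, -1.2]
opening: 0.009
finger_force: 0.0
```

```bash
python3 -c "
from h import *
tell(W(0,-.06,.066),80)"
```

```text
t 13.25 p [ 0.4826 -0.0438  0.0663] base xy [ 0.0008 -0.0647] phi 79.89 zaxis [ 5.e-04  4.e-04 -1.e+00] F [-0.5   0.31 -1.17] M [ 0.02 -0.03  0.01] q7 [ 0.1   0.86 -0.16  2.12  0.63  0.21 -0.81] op 0.009 0.0
tool delta [ 0.0047 -0.0008  0.0003]
rz -0.0019
```

Request:
servo_tool --translation '[[0.003, 0, 0], [0.003, 0, 0]]' --turn '[[0, 0, 0], [0, 0, 0]]'

```text
clock: 13.5
tool_pos: [0.4834, -0.0384, 0.0662]
eef_rot: [0.767, 0.642, -0.0, 0.0]
contact_force: [0.7, -0.5, 1.3]
opening: 0.006
finger_force: 0.6
```

Request:
servo_tool --translation '[[0.003, 0, 0], [0.003, 0, 0]]' --turn '[[0, 0, 0], [0, 0, 0]]'

```text
clock: 13.75
tool_pos: [0.4845, -0.0322, 0.0662]
eef_rot: [0.767, 0.642, -0.0, 0.0]
contact_force: [-0.1, -0.7, -0.2]
opening: 0.005
finger_force: 0.6
```

```bash
python3 -c "
from h import *
import pickle
tell()
s=snap('scene');pickle.dump(s,open('s7.pkl','wb'));report(s)"
```

```text
t 13.75 p [ 0.4845 -0.0322  0.0662] base xy [ 0.0007 -0.053 ] phi 79.86 zaxis [ 0.e+00 -1.e-04 -1.e+00] F [-0.08 -0.66 -0.24] M [-0.19 -0.06 -0.02] q7 [ 0.07  0.86 -0.16  2.11  0.62  0.21 -0.83] op 0.005 0.6
n 922 face y pct [0.126  0.1254 0.1247 0.124 ] foot end [-0.0585 -0.0554 -0.0494]
green 111 [-0.0012  0.0662  0.0868] [0.0294 0.0962]
dark {-0.1: 0, -0.09: 0, -0.08: 0, -0.07: 0, -0.06: 8, -0.05: 101, -0.04: 14, -0.03: 11, -0.02: 28, -0.01: 15, -0.0: 4, 0.01: 0, 0.02: 8, 0.03: 1, 0.04: 0, 0.05: 0, 0.06: 0, 0.07: 0, 0.08: 0, 0.09: 0, 0.1: 1, 0.11: 0, 0.12: 1, 0.13: 0, 0.14: 0, 0.15: 0}
```

It moved back freely at about 1 N, so only the bump blocked it. I'll re-approach slowly and steadily from behind.

Request:
servo_tool --translation '[[-0.012, 0, -0.02], [0, 0, -0.055], [0.05, -0.001, -0.02], [0.055, 0, 0], [0.055, 0, 0], [0.05, 0, 0], [0, 0, 0.045], [0, 0, 0.035], [0, 0, 0.003], [0, 0, 0]]' --turn '[[0, 0, 0], [0, 0, 0], [0, 0, 0], [0, 0, 0], [0, 0, 0], [0, 0, 0], [0, 0, 0], [0, 0, 0], [0, 0, 0], [0, 0, 0]]'

```text
clock: 15.05
tool_pos: [0.5186, 0.163, 0.0788]
eef_rot: [0.767, 0.642, 0.0, -0.0]
contact_force: [0.0, 0.4, -0.9]
opening: 0.006
finger_force: 0.0
```

```bash
python3 -c "
from h import *
tell(W(0,.1325,.078),80)"
```

```text
t 15.05 p [0.5186 0.163  0.0788] base xy [0.0003 0.1452] phi 79.87 zaxis [ 5.e-04  5.e-04 -1.e+00] F [ 0.    0.43 -0.87] M [ 0.01 -0.11  0.02] q7 [-0.24  0.87 -0.25  1.94  0.52  0.4  -1.06] op 0.006 0.0
tool delta [-0.0127 -0.0003  0.0008]
rz -0.0023
```

Request:
servo_tool --translation '[[-0.012, 0, 0], [-0.003, 0, 0], [-0.003, 0, 0], [-0.003, 0, 0], [-0.003, 0, 0], [-0.003, 0, 0], [-0.002, 0, 0]]' --turn '[[0, 0, 0], [0, 0, 0], [0, 0, 0], [0, 0, 0], [0, 0, 0], [0, 0, 0], [0, 0, 0]]'

```text
clock: 15.92
tool_pos: [0.5133, 0.1339, 0.0781]
eef_rot: [0.767, 0.642, -0.0, 0.0]
contact_force: [1.5, -0.0, -0.1]
opening: 0.006
finger_force: 0.5
```

Request:
servo_tool --translation '[[-0.0015, 0, 0], [-0.0015, 0, 0]]' --turn '[[0, 0, 0], [0, 0, 0]]'

```text
clock: 16.18
tool_pos: [0.5131, 0.1326, 0.0782]
eef_rot: [0.767, 0.642, 0.001, -0.001]
contact_force: [1.4, 4.4, -1.9]
opening: 0.005
finger_force: 2.6
```

Request:
servo_tool --translation '[[-0.0015, 0, 0], [-0.0015, 0, 0]]' --turn '[[0, 0, 0], [0, 0, 0]]'

```text
clock: 16.42
tool_pos: [0.513, 0.1322, 0.0783]
eef_rot: [0.766, 0.643, 0.003, -0.002]
contact_force: [1.2, 9.1, -3.7]
opening: 0.005
finger_force: 4.9
```

```bash
python3 -c "
from h import *
tell(W(0,.102,.078),80)"
```

```text
t 16.43 p [0.513  0.1322 0.0783] base xy [1.000e-04 1.139e-01] phi 80.01 zaxis [ 0.0025  0.0065 -1.    ] F [ 1.16  9.1  -3.73] M [ 1.95 -0.39 -0.07] q7 [-0.19  0.86 -0.24  1.98  0.54  0.35 -1.04] op 0.005 4.88
tool delta [-0.0119 -0.0001  0.0002]
rz 0.0002
```

Request:
servo_tool --translation '[[-0.003, 0, 0], [-0.003, 0, 0], [-0.003, 0, 0], [0, 0, 0]]' --turn '[[0, 0, 0], [0, 0, 0], [0, 0, 0], [0, 0, 0]]'

```text
clock: 16.92
tool_pos: [0.5128, 0.131, 0.0786]
eef_rot: [0.764, 0.645, 0.008, -0.005]
contact_force: [1.7, 19.6, -7.8]
opening: 0.007
finger_force: 10.2
```

```bash
python3 -c "
from h import *
import pickle
tell(W(0,.102,.078),80)
s=snap('scene');pickle.dump(s,open('s8.pkl','wb'))
a=pickle.load(open('s6.pkl','rb'))
# pad/nose shift loaded vs unloaded (s6): match template of the nose
x,y=px(s,W(0,-.04,.09)).astype(int);print(x,y)
for n in('s4','s8'):
    b=pickle.load(open(n+'.pkl','rb'));T=cv2.resize(cv2.cvtColor(pickle.load(open('s3.pkl','rb'))['img'][y-8:y+12,x-2:x+16],cv2.COLOR_RGB2GRAY),None,fx=8,fy=8,interpolation=cv2.INTER_CUBIC)
    I=cv2.resize(cv2.cvtColor(b['img'][y-16:y+20,x-10:x+24],cv2.COLOR_RGB2GRAY),None,fx=8,fy=8,interpolation=cv2.INTER_CUBIC)
    m=cv2.matchTemplate(I,T,cv2.TM_CCOEFF_NORMED);_,v,_,l=cv2.minMaxLoc(m);print(n,v,(np.array(l)/8-8).round(2))
print('px per mm along -y',(px(s,W(0,-.05,.09))-px(s,W(0,-.04,.09)))/10)
print('dev q',r.get_state()['joint_torque'].round(1))"
```

```text
t 16.93 p [0.5128 0.131  0.0786] base xy [1.000e-04 1.126e-01] phi 80.31 zaxis [ 0.0069  0.0182 -0.9998] F [ 1.66 19.61 -7.77] M [ 3.78 -0.51 -0.22] q7 [-0.18  0.86 -0.25  1.99  0.54  0.34 -1.03] op 0.007 10.18
tool delta [-0.0106 -0.0002  0.0004]
rz 0.0055
308 175
s4 0.9312782883644104 [ 0.   -0.25]
s8 0.826517641544342 [ 0.25 -0.25]
px per mm along -y [ 0.20644347 -0.18357156]
dev q [  9.  -52.9   6.1  -2.1   1.    3.9   0.2]
```

Request:
servo_tool --translation '[[0, 0, 0], [0, 0, 0], [0, 0, 0], [0, 0, 0], [0, 0, 0], [0, 0, 0], [0, 0, 0], [0, 0, 0]]' --turn '[[0, 0, 0], [0, 0, 0], [0, 0, 0], [0, 0, 0], [0, 0, 0], [0, 0, 0], [0, 0, 0], [0, 0, 0]]'

```text
clock: 17.98
tool_pos: [0.5108, 0.121, 0.0782]
eef_rot: [0.766, 0.642, 0.001, -0.001]
contact_force: [1.5, 6.1, -2.8]
opening: 0.007
finger_force: 3.1
```

```bash
python3 -c "
from h import *
tell(W(0,.102,.078),80)"
```

```text
t 17.98 p [0.5108 0.121  0.0782] base xy [-1.000e-04  1.025e-01] phi 79.92 zaxis [ 9.0e-04  2.8e-03 -1.0e+00] F [ 1.52  6.11 -2.8 ] M [ 1.32 -0.3  -0.03] q7 [-0.18  0.86 -0.24  1.99  0.55  0.35 -1.03] op 0.007 3.1
tool delta [-0.0005  0.0001  0.0002]
rz -0.0014
```

It went over the bump with a sustained push and now rests where the station is expected. I'll release and check.

Request:
servo_tool --translation '[[0.01, 0, 0], [0.02, 0, 0], [0.01, 0, -0.04], [0, 0, -0.05], [0, 0, -0.03]]' --turn '[[0, 0, 0], [0, 0, 0], [0, 0, 0], [0, 0, 0], [0, 0, 0]]'

```text
clock: 18.6
tool_pos: [0.518, 0.1598, 0.2004]
eef_rot: [0.767, 0.642, 0.001, 0.0]
contact_force: [0.1, -0.7, 0.2]
opening: 0.008
finger_force: 0.0
```

```bash
python3 -c "
from h import *
import pickle
tell(W(0,-.057,.13),80)
s=snap('scene');pickle.dump(s,open('s9.pkl','wb'));report(s)
B,c=cloudb(s);m=(abs(abs(B[:,0])-.0255)<.003)&(B[:,2]>.0585)&(B[:,2]<.068)&(abs(B[:,1]-.03)<.05); b=B[m]; print(' pointer',len(b),b[:,1].round(3),'(was .0563 and .023)')
m=(abs(B[:,0])<.015)&(B[:,2]>.08)&(B[:,2]<.108)&(B[:,1]<.06)&(B[:,1]>-.12)&(c.sum(1)<150);print('pad',np.median(B[m],0))
"
```

```text
t 18.6 p [0.518  0.1598 0.2004] base xy [0.0003 0.1419] phi 79.9 zaxis [ 1.5e-03  4.0e-04 -1.0e+00] F [ 0.13 -0.74  0.17] M [-0.08 -0.08 -0.01] q7 [-0.14  0.68 -0.4   1.87  0.4   0.67 -0.96] op 0.008 0.0
tool delta [-0.199  -0.      0.0703]
rz -0.0018
n 728 face y pct [0.0954 0.0948 0.094  0.0934] foot end [-0.0612 -0.059  -0.0566]
green 107 [-0.0012  0.0359  0.0861] [-0.0004  0.0666]
dark {-0.1: 0, -0.09: 0, -0.08: 0, -0.07: 0, -0.06: 7, -0.05: 3, -0.04: 9, -0.03: 2, -0.02: 0, -0.01: 11, -0.0: 0, 0.01: 0, 0.02: 0, 0.03: 0, 0.04: 0, 0.05: 0, 0.06: 0, 0.07: 0, 0.08: 0, 0.09: 3, 0.1: 0, 0.11: 0, 0.12: 0, 0.13: 0, 0.14: 0, 0.15: 0}
 pointer 8 [0.009 0.013 0.011 0.012 0.012 0.009 0.013 0.047] (was .0563 and .023)
pad [-0.00012913 -0.03868598  0.08903511]
```

The pointer is now at +10 to 12 mm in the scene camera, which reads about 1 mm high, so the carrier is in the middle detent. Next I press the pad to read the bubble.

Request:
servo_tool --translation '[[-0.047, 0, 0], [-0.047, 0, 0], [-0.047, 0, 0.02], [-0.044, 0, 0.03], [0, 0, 0.03], [0, 0, 0.007], [0, 0, 0.004], [0, 0, 0.004], [0, 0, 0.003], [0, 0, 0.003]]' --turn '[[0, 0, 0], [0, 0, 0], [0, 0, 0], [0, 0, 0], [0, 0, 0], [0, 0, 0], [0, 0, 0], [0, 0, 0], [0, 0, 0], [0, 0, 0]]'

```text
clock: 19.9
tool_pos: [0.4854, -0.0239, 0.0976]
eef_rot: [0.767, 0.642, -0.0, 0.001]
contact_force: [-2.1, -2.5, 10.6]
opening: 0.004
finger_force: 5.7
```

```bash
python3 -c "
from h import *
tell(W(0,-.043,.098),80)"
```

```text
t 19.9 p [ 0.4854 -0.0239  0.0976] base xy [ 0.     -0.0447] phi 79.84 zaxis [ 8.e-04 -1.e-03 -1.e+00] F [-2.14 -2.49 10.65] M [-0.51  0.22  0.  ] q7 [ 0.1   0.8  -0.24  2.1   0.61  0.3  -0.83] op 0.004 5.69
tool delta [ 0.0017 -0.     -0.0004]
rz -0.0028
```

Request:
servo_tool --translation '[[0, 0, -0.002], [0, 0, 0], [0, 0, 0], [0, 0, 0], [0, 0, 0], [0, 0, 0], [0, 0, 0], [0, 0, 0], [0, 0, 0]]' --turn '[[0, 0, 0], [0, 0, 0], [0, 0, 0], [0, 0, 0], [0, 0, 0], [0, 0, 0], [0, 0, 0], [0, 0, 0], [0, 0, 0]]'

```text
clock: 21.02
tool_pos: [0.4853, -0.0234, 0.0992]
eef_rot: [0.767, 0.642, 0.0, 0.0]
contact_force: [0.6, -2.7, 2.0]
opening: 0.007
finger_force: 1.3
```

```bash
cat >> h.py <<'E'
def vial(s,y0=.0335,zt=.082,prof=True):
    # profile along the vial top line at flat level
    for y in np.arange(y0+.040,y0-.0401,-.002):
        v=[]
        for dx in(-.003,0,.003):
            u=px(s,W(dx-.001,y,zt)); v.append(cv2.getRectSubPix(s["img"],(1,1),(float(u[0]),float(u[1])))[0,0])
        m=np.mean(v,0); print(f"{y-y0:+.3f} {m.round().astype(int)}",end="; ")
    print()
E
python3 -c "
from h import *
import pickle
tell()
s=snap('scene');pickle.dump(s,open('s10.pkl','wb'));report(s);vial(s)
vial(pickle.load(open('s9.pkl','rb')),zt=.087)
a,b=px(s,W(0,.08,.082)),px(s,W(0,-.06,.082));print(a,b)
save(s,'pics/b1.png',(262,170,312,207),16)"
```

```text
t 21.02 p [ 0.4853 -0.0234  0.0992] base xy [-0.0001 -0.0441] phi 79.86 zaxis [ 4.e-04  0.e+00 -1.e+00] F [ 0.58 -2.71  2.01] M [-0.47 -0.23 -0.02] q7 [ 0.1   0.8  -0.24  2.1   0.6   0.31 -0.83] op 0.007 1.35
n 804 face y pct [0.095  0.0946 0.0942 0.0932] foot end [-0.0588 -0.057  -0.0518]
green 91 [-0.0017  0.0294  0.0835] [-0.0046  0.0653]
dark {-0.1: 0, -0.09: 0, -0.08: 0, -0.07: 0, -0.06: 2, -0.05: 8, -0.04: 156, -0.03: 2, -0.02: 0, -0.01: 11, -0.0: 0, 0.01: 0, 0.02: 0, 0.03: 0, 0.04: 0, 0.05: 0, 0.06: 1, 0.07: 2, 0.08: 0, 0.09: 5, 0.1: 0, 0.11: 0, 0.12: 0, 0.13: 0, 0.14: 0, 0.15: 0}
+0.040 [115 119 126]; +0.038 [121 124 132]; +0.036 [116 119 128]; +0.034 [ 94  96 106]; +0.032 [67 67 77]; +0.030 [60 65 56]; +0.028 [ 88 108  57]; +0.026 [122 154  69]; +0.024 [140 177  77]; +0.022 [145 183  81]; +0.020 [144 182  81]; +0.018 [142 179  80]; +0.016 [140 177  77]; +0.014 [135 171  72]; +0.012 [122 155  65]; +0.010 [108 136  59]; +0.008 [109 137  61]; +0.006 [125 156  70]; +0.004 [146 179  90]; +0.002 [174 200 132]; -0.000 [193 208 167]; -0.002 [200 213 182]; -0.004 [198 211 177]; -0.00
[... 638 characters left out ...]
81  75]; +0.016 [125 159  69]; +0.014 [115 145  66]; +0.012 [125 155  73]; +0.010 [143 179  82]; +0.008 [153 192  86]; +0.006 [155 195  87]; +0.004 [153 193  86]; +0.002 [153 192  86]; -0.000 [152 191  86]; -0.002 [152 191  86]; -0.004 [152 191  87]; -0.006 [152 192  87]; -0.008 [149 189  83]; -0.010 [145 184  78]; -0.012 [131 168  69]; -0.014 [110 141  58]; -0.016 [109 135  65]; -0.018 [140 164 103]; -0.020 [178 197 153]; -0.022 [196 212 177]; -0.024 [198 213 180]; -0.026 [196 211 175]; -0.028 [194 210 174]; -0.030 [195 211 173]; -0.032 [197 214 173]; -0.034 [187 206 161]; -0.036 [148 169 116]; -0.038 [ 92 110  65]; -0.040 [45 54 32]; 
[281.10657945 202.22404674] [312.191736   174.32861765]
```

View pics/b1.png

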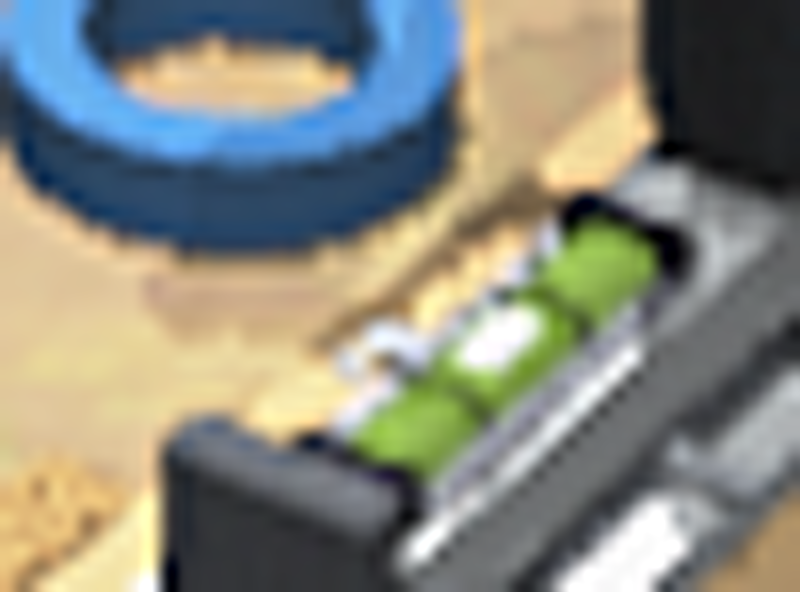

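The bubble, at about (500,338), looks centred between the lines at (470,400) and (560,300). But at only 2 N and 1.6 mm higher than before, the level isn't fully flat. I'll press a little more and read it again.

Request:
servo_tool --translation '[[0, 0, 0.001], [0, 0, 0], [0, 0, 0], [0, 0, 0], [0, 0, 0], [0, 0, 0], [0, 0, 0], [0, 0, 0], [0, 0, 0], [0, 0, 0]]' --turn '[[0, 0, 0], [0, 0, 0], [0, 0, 0], [0, 0, 0], [0, 0, 0], [0, 0, 0], [0, 0, 0], [0, 0, 0], [0, 0, 0], [0, 0, 0]]'

```text
clock: 22.32
tool_pos: [0.4852, -0.0233, 0.0982]
eef_rot: [0.767, 0.642, 0.0, 0.0]
contact_force: [1.0, -2.4, 3.4]
opening: 0.007
finger_force: 1.6
```

```bash
cat >> h.py <<'E'
def bub(s,y0=.0285,zt=.082):
    ys=np.arange(.036,-.0361,-.0005); g=[];b=[]
    for y in ys:
        v=[cv2.getRectSubPix(s["img"],(1,1),tuple(map(float,px(s,W(dx-.001,y0+y,zt)))))[0,0] for dx in(-.003,0,.003)]
        m=np.mean(v,0); g.append(m[1]); b.append(m[2])
    g=np.array(g);b=np.array(b); on=b>125
    y1,y2=ys[on].max(),ys[on].min(); print("bubble",y1.round(4),y2.round(4),"mid",((y1+y2)/2).round(4),"n",on.sum())
    from scipy.signal import argrelmin
    k=argrelmin(g,order=6)[0]; print("minima",[(ys[i].round(4),int(g[i])) for i in k])
E
python3 -c "
from h import *
import pickle
tell()
s=snap('scene');pickle.dump(s,open('s11.pkl','wb'));bub(s);vial(s,.0285)"
```

```text
t 22.32 p [ 0.4852 -0.0233  0.0982] base xy [-0.0003 -0.0442] phi 79.86 zaxis [ 1.e-04  0.e+00 -1.e+00] F [ 1.01 -2.37  3.39] M [-0.44 -0.33 -0.02] q7 [ 0.1   0.8  -0.24  2.1   0.61  0.31 -0.83] op 0.007 1.56
bubble 0.02 0.0045 mid 0.0122 n 32
minima [(np.float64(0.024), 182), (np.float64(0.015), 191), (np.float64(-0.0), 178), (np.float64(-0.013), 139)]
+0.040 [106 108 118]; +0.038 [80 80 92]; +0.036 [56 57 62]; +0.034 [68 79 52]; +0.032 [107 133  63]; +0.030 [131 166  72]; +0.028 [142 181  78]; +0.026 [145 183  79]; +0.024 [144 182  77]; +0.022 [151 187  91]; +0.020 [177 201 136]; +0.018 [190 205 170]; +0.016 [184 195 172]; +0.014 [185 195 174]; +0.012 [194 204 182]; +0.010 [200 211 182]; +0.008 [203 215 182]; +0.006 [191 208 164]; +0.004 [167 194 125]; +0.002 [146 182  89]; -0.000 [140 178  76]; -0.002 [142 180  78]; -0.004 [141 179  78]; -0.006 [140 178  76]; -0.008 [135 172  72]; -0.010 [125 160  65]; -0.012 [112 141  61]; -0.014 [114 143  64]; -0.016 [127 160  73]; -0.018 [140 176  79]; -0.020 [146 183  81]; -0.022 [146 183  82]; -0.024 [145 183  82]; -0.026 [144 182  80]; -0.028 [143 181  78]; -0.030 [136 174  74]; -0.032 [115 146  61]; -0.034 [ 81 103  44]; -0.036 [48 59 33]; -0.038 [42 43 44]; -0.040 [85 86 91];
```

Request:
servo_tool --translation '[[0, 0, 0.0015], [0, 0, 0], [0, 0, 0], [0, 0, 0], [0, 0, 0], [0, 0, 0], [0, 0, 0], [0, 0, 0], [0, 0, 0]]' --turn '[[0, 0, 0], [0, 0, 0], [0, 0, 0], [0, 0, 0], [0, 0, 0], [0, 0, 0], [0, 0, 0], [0, 0, 0], [0, 0, 0]]'

```text
clock: 23.5
tool_pos: [0.4852, -0.0235, 0.0975]
eef_rot: [0.767, 0.642, 0.0, 0.0]
contact_force: [-1.7, -2.1, 12.8]
opening: 0.004
finger_force: 6.2
```

```bash
python3 -c "
from h import *
import pickle
tell(W(0,-.155,.16),66.5)
s=snap('scene');pickle.dump(s,open('s12.pkl','wb'));bub(s)
B,c=cloudb(s)
m=(np.hypot(B[:,0],B[:,1]+.155)<.035)&(B[:,2]>.088)&(B[:,2]<.112)&(c.sum(1)<150);b=B[m];w=b@np.array([[V[0],V[1]],[U[0],U[1]],[0,0]]);e,E=np.linalg.eigh(np.cov(w.T));print('knob base',len(b),b.mean(0).round(4),(b.max(0)-b.min(0)).round(3),'ang',np.degrees(np.arctan2(E[1,1],E[0,1])))"
```

```text
t 23.5 p [ 0.4852 -0.0235  0.0975] base xy [-0.0002 -0.0443] phi 79.86 zaxis [ 8.e-04 -5.e-04 -1.e+00] F [-1.74 -2.14 12.83] M [-0.48  0.03 -0.03] q7 [ 0.1   0.8  -0.24  2.1   0.61  0.3  -0.83] op 0.004 6.23
tool delta [-0.1107  0.0006 -0.0625]
rz 0.2332
bubble 0.0285 0.0135 mid 0.021 n 31
minima [(np.float64(0.0115), 161), (np.float64(-0.013), 141)]
knob base 29 [-0.0017 -0.143   0.0977] [0.012 0.045 0.019] ang 73.23539192611162
```

At full press (12.8 N) the level is rigid and the bubble sits at about -20.5 mm, towards the pivot. It needs about 1.4 rad clockwise. Moving to the knob.

Request:
servo_tool --translation '[[0, 0, -0.04], [0, 0, -0.04], [-0.0555, 0.0005, 0], [-0.0555, 0, 0], [0, 0, 0], [0, 0, 0], [0, 0, 0.03], [0, 0, 0]]' --turn '[[0, 0, 0], [0, 0, 0], [0, 0, 0], [0, 0, 0], [0, 0, 0.112], [0, 0, 0.112], [0, 0, 0], [0, 0, 0]]' --grip 0.5 --grip_force 30

```text
clock: 24.55
tool_pos: [0.4643, -0.1317, 0.1452]
eef_rot: [0.833, 0.553, -0.002, -0.002]
contact_force: [-0.8, 0.5, 0.9]
opening: 0.499
finger_force: 0.0
```

```bash
python3 -c "
from h import *
tell(W(-.0005,-.155,.096),67)"
```

```text
t 24.55 p [ 0.4643 -0.1317  0.1452] base xy [-0.002  -0.1545] phi 67.12 zaxis [-0.0048  0.0014 -1.    ] F [-0.76  0.55  0.86] M [-0.03 -0.   -0.03] q7 [ 0.38  0.71 -0.31  2.08  0.51  0.43 -0.73] op 0.499 0.0
tool delta [-0.0001  0.0018  0.0492]
rz 0.0021
```

Request:
servo_tool --translation '[[0, 0.0015, 0.025], [0, 0, 0.015], [0, 0, 0.009], [0, 0, 0]]' --turn '[[0, 0, 0], [0, 0, 0], [0, 0, 0], [0, 0, 0]]'

```text
clock: 25.05
tool_pos: [0.4673, -0.133, 0.0977]
eef_rot: [0.834, 0.552, -0.0, -0.0]
contact_force: [-0.5, -0.3, 0.0]
opening: 0.502
finger_force: 0.0
```

Request:
servo_tool --translation '[[0, 0, 0], [0, 0, 0], [0, 0, 0], [0, 0, 0]]' --turn '[[0, 0, 0], [0, 0, 0], [0, 0, 0], [0, 0, 0]]' --grip 0 --grip_force 30

```text
clock: 25.55
tool_pos: [0.4658, -0.1328, 0.0979]
eef_rot: [0.834, 0.552, -0.001, -0.001]
contact_force: [-3.4, 2.5, 5.1]
opening: 0.128
finger_force: 30.0
```

```bash
python3 -c "
from h import *
tell(W(-.0005,-.155,.096),67)"
```

```text
t 25.55 p [ 0.4658 -0.1328  0.0979] base xy [-0.0004 -0.1553] phi 67.04 zaxis [-3.e-03  3.e-04 -1.e+00] F [-3.41  2.49  5.15] M [ 0.42  0.72 -0.04] q7 [ 0.32  0.8  -0.22  2.1   0.57  0.3  -0.79] op 0.128 30.0
tool delta [ 0.0003 -0.0002  0.0019]
rz 0.0007
```

The wing is gripped at 11.3 mm opening. Now turning clockwise.

Request:
servo_tool --translation '[[0, 0, 0], [0, 0, 0], [0, 0, 0], [0, 0, 0], [0, 0, 0], [0, 0, 0], [0, 0, 0], [0, 0, 0], [0, 0, 0], [0, 0, 0]]' --turn '[[0, 0, 0.142], [0, 0, 0.142], [0, 0, 0.142], [0, 0, 0.142], [0, 0, 0.142], [0, 0, 0.142], [0, 0, 0.142], [0, 0, 0.142], [0, 0, 0.142], [0, 0, 0.142]]'

```text
clock: 26.8
tool_pos: [0.4667, -0.133, 0.1011]
eef_rot: [0.992, -0.126, 0.0, -0.0]
contact_force: [-6.9, 3.0, 42.2]
opening: 0.135
finger_force: 30.0
```

Request:
servo_tool --translation '[[0, 0, 0], [0, 0, 0]]' --turn '[[0, 0, 0], [0, 0, 0]]'

```text
clock: 27.05
tool_pos: [0.4668, -0.133, 0.1011]
eef_rot: [0.992, -0.124, 0.0, -0.0]
contact_force: [-7.9, 3.8, 41.6]
opening: 0.134
finger_force: 30.0
```

```bash
python3 -c "
from h import *
tell(W(-.0005,-.155,.096),67)"
```

```text
t 27.05 p [ 0.4668 -0.133   0.1011] base xy [ 0.0006 -0.1553] phi -14.28 zaxis [ 8.e-04  1.e-04 -1.e+00] F [-7.88  3.76 41.56] M [0.74 1.54 0.17] q7 [ 0.17  0.79  0.02  2.11 -0.07  0.24 -1.57] op 0.134 30.01
tool delta [-0.0012 -0.0003  0.0051]
rz -1.4187
```

Request:
servo_tool --translation '[[0, 0, 0], [0, 0, 0], [0, 0, -0.02], [0, 0, -0.04], [0, 0, -0.03]]' --turn '[[0, 0, 0], [0, 0, 0], [0, 0, 0], [0, 0, 0], [0, 0, 0]]' --grip 0.45

```text
clock: 27.68
tool_pos: [0.4677, -0.1335, 0.1885]
eef_rot: [0.992, -0.125, 0.0, 0.0]
contact_force: [0.4, -0.8, -0.4]
opening: 0.451
finger_force: 0.0
```

Request:
servo_tool --translation '[[0, 0, 0], [0, 0, 0], [0, 0, 0], [0, 0, 0], [0, 0, 0], [0, 0, 0], [0, 0, 0], [0, 0, 0], [0, 0, 0], [0, 0, 0]]' --turn '[[0, 0, -0.165], [0, 0, -0.165], [0, 0, -0.165], [0, 0, -0.165], [0, 0, -0.165], [0, 0, -0.165], [0, 0, -0.165], [0, 0, -0.165], [0, 0, -0.165], [0, 0, -0.16]]' --grip 0 --grip_force 20

```text
clock: 28.92
tool_pos: [0.4674, -0.1335, 0.1872]
eef_rot: [0.765, 0.644, -0.0, -0.0]
contact_force: [0.1, 0.2, -0.9]
opening: 0.004
finger_force: 0.0
```

```bash
python3 -c "
from h import *
tell(W(0,-.044,.12),80)
s=snap('scene');B,c=cloudb(s);m=(abs(B[:,0])<.013)&(B[:,2]>.08)&(B[:,2]<.108)&(B[:,1]<.06)&(B[:,1]>-.12)&(c.sum(1)<150);print('pad',np.median(B[m],0),B[m][:,2].max())
report(s)"
```

```text
t 28.93 p [ 0.4674 -0.1335  0.1872] base xy [ 0.0014 -0.1557] phi 80.2 zaxis [-5.e-04  2.e-04 -1.e+00] F [ 0.11  0.16 -0.92] M [-0.   -0.1  -0.04] q7 [ 0.45  0.65 -0.42  2.04  0.49  0.55 -0.49] op 0.004 0.0
tool delta [ 0.1117 -0.0009  0.0672]
rz 0.0035
pad [-0.00137207 -0.03395316  0.09209645] 0.09723184831603914
n 748 face y pct [0.096  0.0956 0.0947 0.0941] foot end [-0.0601 -0.0587 -0.0562]
green 96 [-0.0021  0.0371  0.0888] [0.0007 0.0663]
dark {-0.1: 0, -0.09: 0, -0.08: 0, -0.07: 0, -0.06: 4, -0.05: 1, -0.04: 5, -0.03: 4, -0.02: 0, -0.01: 6, -0.0: 5, 0.01: 0, 0.02: 0, 0.03: 0, 0.04: 0, 0.05: 0, 0.06: 0, 0.07: 1, 0.08: 0, 0.09: 11, 0.1: 0, 0.11: 0, 0.12: 0, 0.13: 0, 0.14: 0, 0.15: 0}
```

Request:
servo_tool --translation '[[0.056, -0.0005, 0], [0.056, 0, 0], [0, 0, 0.045], [0, 0, 0.022], [0, 0, 0.006], [0, 0, 0.004], [0, 0, 0.004], [0, 0, 0.003], [0, 0, 0.001], [0, 0, 0.001]]' --turn '[[0, 0, 0], [0, 0, 0], [0, 0, 0], [0, 0, 0], [0, 0, 0], [0, 0, 0], [0, 0, 0], [0, 0, 0], [0, 0, 0], [0, 0, 0]]'

```text
clock: 30.22
tool_pos: [0.4868, -0.0234, 0.102]
eef_rot: [0.767, 0.642, 0.0, 0.0]
contact_force: [0.5, -2.5, 1.5]
opening: 0.005
finger_force: 1.4
```

```bash
python3 -c "
from h import *
tell(W(0,-.044,.1),80)"
```

```text
t 30.23 p [ 0.4868 -0.0234  0.102 ] base xy [ 0.0014 -0.0439] phi 79.88 zaxis [ 7.e-04 -5.e-04 -1.e+00] F [ 0.5  -2.45  1.52] M [-0.45 -0.03  0.05] q7 [ 0.1   0.79 -0.24  2.1   0.58  0.31 -0.81] op 0.005 1.37
tool delta [-0.0001 -0.0014  0.0019]
rz -0.002
```

Request:
servo_tool --translation '[[0, 0, 0.001], [0, 0, 0]]' --turn '[[0, 0, 0], [0, 0, 0]]'

```text
clock: 30.48
tool_pos: [0.4868, -0.0233, 0.1009]
eef_rot: [0.767, 0.642, 0.0, 0.0]
contact_force: [-0.3, -2.3, 5.3]
opening: 0.005
finger_force: 2.5
```

Request:
servo_tool --translation '[[0, 0, 0.0007], [0, 0, 0]]' --turn '[[0, 0, 0], [0, 0, 0]]'

```text
clock: 30.72
tool_pos: [0.4868, -0.0234, 0.1006]
eef_rot: [0.767, 0.642, 0.0, 0.001]
contact_force: [-0.6, -3.1, 10.2]
opening: 0.004
finger_force: 4.7
```

Request:
servo_tool --translation '[[0, 0, 0.0005], [0, 0, 0]]' --turn '[[0, 0, 0], [0, 0, 0]]'

```text
clock: 30.98
tool_pos: [0.4868, -0.0234, 0.1004]
eef_rot: [0.767, 0.642, 0.0, 0.001]
contact_force: [-0.2, -3.2, 11.7]
opening: 0.003
finger_force: 6.3
```

Request:
servo_tool --translation '[[0, 0, -0.0005], [0, 0, 0], [0, 0, 0], [0, 0, 0], [0, 0, 0], [0, 0, 0], [0, 0, 0], [0, 0, 0], [0, 0, 0], [0, 0, 0]]' --turn '[[0, 0, 0], [0, 0, 0], [0, 0, 0], [0, 0, 0], [0, 0, 0], [0, 0, 0], [0, 0, 0], [0, 0, 0], [0, 0, 0], [0, 0, 0]]'

```text
clock: 32.22
tool_pos: [0.4868, -0.0233, 0.1006]
eef_rot: [0.767, 0.642, 0.0, 0.001]
contact_force: [-1.3, -2.3, 9.4]
opening: 0.006
finger_force: 4.6
```

```bash
python3 -c "
from h import *
import pickle
tell()
s=snap('scene');pickle.dump(s,open('s13.pkl','wb'));bub(s,zt=.084);vial(s,.0285,zt=.084);report(s)
B,c=cloudb(s);m=(abs(abs(B[:,0])-.0255)<.003)&(B[:,2]>.0585)&(B[:,2]<.068)&(abs(B[:,1]-.03)<.05); print('pointer',B[m][:,1].round(3))
t=snap('top');pickle.dump(t,open('t13.pkl','wb'))"
```

```text
t 32.23 p [ 0.4868 -0.0233  0.1006] base xy [ 0.0014 -0.0439] phi 79.9 zaxis [ 9.e-04 -7.e-04 -1.e+00] F [-1.3  -2.32  9.41] M [-0.59  0.15 -0.02] q7 [ 0.1   0.8  -0.24  2.1   0.58  0.31 -0.81] op 0.006 4.59
bubble 0.0075 -0.0085 mid -0.0005 n 33
minima [(np.float64(0.015), 126), (np.float64(-0.001), 213), (np.float64(-0.013), 134)]
+0.040 [88 89 99]; +0.038 [62 62 72]; +0.036 [62 69 55]; +0.034 [ 96 119  61]; +0.032 [130 164  73]; +0.030 [143 179  80]; +0.028 [146 184  81]; +0.026 [145 182  81]; +0.024 [144 181  81]; +0.022 [140 178  77]; +0.020 [135 173  72]; +0.018 [121 155  65]; +0.016 [104 130  59]; +0.014 [104 130  60]; +0.012 [122 153  67]; +0.010 [142 178  81]; +0.008 [169 201 117]; +0.006 [192 213 162]; +0.004 [198 213 176]; +0.002 [206 217 192]; -0.000 [204 215 192]; -0.002 [206 216 193]; -0.004 [206 216 193]; -0.006 [197 210 178]; -0.008 [174 192 145]; -0.010 [136 159 100]; -0.012 [112 137  74]; -0.014 [111 138  65]; -0.016 [126 159  70]; -0.018 [140 176  78]; -0.020 [144 182  81]; -0.022 [144 183  81]; -0.024 [146 184  83]; -0.026 [145 183  81]; -0.028 [143 181  78]; -0.030 [133 169  71]; -0.032 [109 139  58]; -0.034 [71 89 39]; -0.036 [38 45 28]; -0.038 [50 50 54]; -0.040 [103 103 108]; 
n 819 face y pct [0.0962 0.0955 0.0948 0.094 ] foot end [-0.0596 -0.0584 -0.0533]
green 88 [-0.0018  0.0308  0.0851] [-0.0037  0.0648]
dark {-0.1: 0, -0.09: 0, -0.08: 0, -0.07: 0, -0.06: 1, -0.05: 15, -0.04: 160, -0.03: 4, -0.02: 0, -0.01: 10, -0.0: 0, 0.01: 0, 0.02: 0, 0.03: 0, 0.04: 0, 0.05: 0, 0.06: 2, 0.07: 3, 0.08: 0, 0.09: 11, 0.1: 0, 0.11: 0, 0.12: 0, 0.13: 0, 0.14: 0, 0.15: 0}
pointer [-0.004  0.01   0.011  0.011  0.014 -0.018  0.027  0.002 -0.001  0.011
  0.009  0.009  0.015  0.014  0.016  0.013  0.018  0.027  0.053  0.051
  0.07   0.068  0.073]
```

The bubble mid is about 1.5 mm from the vial middle and the carrier is still in the middle detent. I'll ease the press slightly, recheck, and hand in.

Request:
servo_tool --translation '[[0, 0, -0.0003], [0, 0, 0], [0, 0, 0], [0, 0, 0], [0, 0, 0], [0, 0, 0], [0, 0, 0], [0, 0, 0], [0, 0, 0], [0, 0, 0]]' --turn '[[0, 0, 0], [0, 0, 0], [0, 0, 0], [0, 0, 0], [0, 0, 0], [0, 0, 0], [0, 0, 0], [0, 0, 0], [0, 0, 0], [0, 0, 0]]'

```text
clock: 33.58
tool_pos: [0.4868, -0.0233, 0.1008]
eef_rot: [0.767, 0.642, 0.0, 0.001]
contact_force: [-0.2, -2.0, 6.4]
opening: 0.004
finger_force: 3.6
```

```bash
python3 -c "
from h import *
tell()
s=snap('scene');bub(s,zt=.084)
F=r.get_state()['contact_force'][2]
if F>4.5: print(r.finish_job())"
```

```text
t 33.58 p [ 0.4868 -0.0233  0.1008] base xy [ 0.0014 -0.0438] phi 79.9 zaxis [ 8.e-04 -6.e-04 -1.e+00] F [-0.21 -2.    6.43] M [-0.59  0.08  0.01] q7 [ 0.1   0.8  -0.24  2.1   0.58  0.31 -0.81] op 0.004 3.62
bubble 0.0055 -0.0095 mid -0.002 n 31
minima [(np.float64(0.015), 126), (np.float64(-0.001), 214), (np.float64(-0.013), 130)]
the job is handed in; nothing more can be done
None
```

The job is handed in at 33.6 s: carrier in the middle detent, knob turned 1.42 rad clockwise, bubble about 3 mm from centre (limit 4.5 mm), fingertips holding the level flat at about 6 N. Two forces ran high: the detent took about 20 N to enter (5–6 N stated), and the rising knob pushed up on the gripping fingers with about 42 N.

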